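Put the seasonings back in their caddy

TASK

Put the seasonings back in the dark wooden caddy: each green-lidded spice jar into the seat whose disc has the colour of the sticker on its lid, and the salt shaker into the seat with the white disc, all standing upright and fully down in their recesses. Leave the jam jar and the kitchen timer standing where they are.

Things in the scene. Friction and masses are not known exactly. Their poses are not given: they have to be found in the camera images.
- jar_orange: closed clear spice jar, upright, round, 45 mm in diameter and 106 mm tall, 0.11 kg, with a straight-sided green lid; a round orange sticker 41 mm across on top of the lid. Origin: centre of its underside, z up. Grip it round the top 50 mm from above. Wall cabinets hang 0.5 m above the worktop from about x = 0.56 m on: carry things low, some 20 to 50 mm over the others
- jar_blue: closed clear spice jar, upright, round, 45 mm in diameter and 106 mm tall, 0.11 kg, with a straight-sided green lid; a round blue sticker 41 mm across on top of the lid. Origin: centre of its underside, z up. Grip it round the top 50 mm from above. Wall cabinets hang 0.5 m above the worktop from about x = 0.56 m on: carry things low, some 20 to 50 mm over the others
- jar_yellow: closed clear spice jar, upright, round, 45 mm in diameter and 106 mm tall, 0.11 kg, with a straight-sided green lid; a round yellow sticker 41 mm across on top of the lid. Origin: centre of its underside, z up. Grip it round the top 50 mm from above. Wall cabinets hang 0.5 m above the worktop from about x = 0.56 m on: carry things low, some 20 to 50 mm over the others
- salt_shaker: small clear salt shaker half full of white salt with a domed grey top, upright, round, 90 mm tall, 0.1 kg; body 44 mm in diameter up to 66 mm, then narrowing to a 34 mm top. Origin: centre of its underside, z up. Grip the body from above, 45 to 60 mm up
- seat_orange: square dark wooden block, 82 x 82 x 18 mm, fixed, with a round recess 62 mm across and 10 mm deep, its floor covered by a disc in orange. Origin: centre of the block's underside, z up, x and y along its sides; recess floor 8 mm above the origin, rim 18 mm. The four blocks stand two by two, 84 mm between centres, in the low square caddy; which colour is where changes
- seat_blue: square dark wooden block, 82 x 82 x 18 mm, fixed, with a round recess 62 mm across and 10 mm deep, its floor covered by a disc in blue. Origin: centre of the block's underside, z up, x and y along its sides; recess floor 8 mm above the origin, rim 18 mm. The four blocks stand two by two, 84 mm between centres, in the low square caddy; which colour is where changes
- seat_yellow: square dark wooden block, 82 x 82 x 18 mm, fixed, with a round recess 62 mm across and 10 mm deep, its floor covered by a disc in yellow. Origin: centre of the block's underside, z up, x and y along its sides; recess floor 8 mm above the origin, rim 18 mm. The four blocks stand two by two, 84 mm between centres, in the low square caddy; which colour is where changes
- seat_white: square dark wooden block, 82 x 82 x 18 mm, fixed, with a round recess 62 mm across and 10 mm deep, its floor covered by a disc in white. Origin: centre of the block's underside, z up, x and y along its sides; recess floor 8 mm above the origin, rim 18 mm. The four blocks stand two by two, 84 mm between centres, in the low square caddy; which colour is where changes
- jam_jar: bystander: jar of pink jam with a yellow lid, 66 mm in diameter, 100 mm tall, standing loose among the seasonings. Origin: centre of its underside
- kitchen_timer: bystander: low round wind-up kitchen timer, red base and grey dial, 63 mm in diameter, 53 mm tall, standing loose among the seasonings. Origin: centre of its underside
Mind the look-alikes: they are no part of the job. Leave any purple look-alike of the salt_shaker alone. Leave any red look-alike of the jar_orange alone.

How it is judged (in metres and radians):
At the end, for the whole second after the job is handed in: Each of the three spice jars and the salt shaker stands on the floor of its own seat (within 4 mm of height and 12 mm of its centre, tilted less than 0.08 rad), released and at rest; the jam jar and the kitchen timer stand upright within 30 mm of where they stood (horizontal distance between jar_orange and seat_orange below 0.012 m and z of jar_orange in the frame of seat_orange below 0.012 m and angle between each of jar_orange, jar_blue, jar_yellow, salt_shaker's own z axis and vertical below 0.08 rad and linear speed of each of jar_orange, jar_blue, jar_yellow, salt_shaker below 0.02 m/s and horizontal distance between jar_blue and seat_blue below 0.012 m and z of jar_blue in the frame of seat_blue below 0.012 m and horizontal distance between jar_yellow and seat_yellow below 0.012 m and z of jar_yellow in the frame of seat_yellow below 0.012 m and horizontal distance between salt_shaker and seat_white below 0.012 m and z of salt_shaker in the frame of seat_white below 0.012 m and distance of each of jam_jar, kitchen_timer from where it was at the start of the episode below 0.03 m and angle between each of jam_jar, kitchen_timer's own z axis and vertical below 0.1 rad); the robot touches nothing.
It fails at once if the jam jar is knocked over or shifted by more than 30 mm (distance of jam_jar from where it was at the start of the episode above 0.03 m or angle between jam_jar's own z axis and vertical above 0.4 rad).
It fails at once if the kitchen timer is knocked over or shifted by more than 30 mm (distance of kitchen_timer from where it was at the start of the episode above 0.03 m or angle between kitchen_timer's own z axis and vertical above 0.4 rad).
It also fails if it takes over 96 s, if anything falls off the work surface, if the arm or the gripper's body presses on something with over 40 N, if the wrist force passes 120 N, or if a joint passes its speed limit or range.

ROBOT

A 6-joint arm with a two-finger parallel gripper is mounted at the origin on a cart in front of the work surface, level with it; the furniture and walls round the work are solid. World frame = base frame: x ahead of the robot, y to its left, z up, the work surface at z = 0. Lengths are in mm, angles in rad, forces in N, time in s.
With the tool pointing down it reaches from about 300 to 775 mm from the base axis. Payload 14.6 kg.
Tool frame: the origin (TCP) lies midway between the tips of the shut fingers; the grasp point (between the pads) lies 19 mm behind it (grip_depth is the distance from the TCP to the grasp point, in mm); z points along the fingers, y is the direction in which the jaws open and shut (so a half turn about z gives the same grasp; the last joint's range is limited). The gripper opens to 94 mm and grips with 3 to 60 N. Pads are 16 mm wide; open, the fingers measure 119 mm over their backs; the gripper's body (75 mm by 177 mm) begins 78 mm behind the grasp point.
Start: joints at [1.187, 0.3, 1.521, -0, 1.321, -0.067], TCP at [171.337, 522.621, 182.046] pointing down, gripper open.
Joint ranges: [-3.03, 3.03], [-0.79, 2.21], [0.23, 2.52], [-1.04, 4.18], [0, 3.07], [-2.55, 2.55]. Speed limits (rad/s): [2.22, 2.22, 2.57, 3.14, 3.14, 3.14].

INTERFACE

Orientations are given as [roll, pitch, yaw] about the fixed x, y, z axes, in that order (R = Rz(yaw) Ry(pitch) Rx(roll)).
In Python, from cell import read_state, camera, camera_info, sign_off, grip_depth gives the robot as it stands.
- The arm moves only by the tool drive_tool, never from a script. Its argument "motion" is one flat list of numbers, 4 for each row, row after row: the shift along the tool's x, y, z in mm, then the turn about the tool's z in rad. A call has 1 to 8 rows; each row shifts and turns the pose as measured when the row begins, along the tool's axes as they then stand; what a row does not reach is not made up. A row lasts 1/12 s, in which the tool goes at most 41.7 mm and 7.16 degrees, less where a joint would pass 70% of its speed; a pose out of reach is approached as far as the arm can. A call is refused whole if a number of a shift passes 41.7 or a number of a turn 0.125, either way. A call with a gripper value outside its range is refused whole. "jaw" is the closure, from 0 (fully open) to 1 (shut), set as the call begins (left out, the last holds). The fingers move at their own pace and stop on an object; "grip_force" is the grip in N (left out, the last holds). Time passes only in rows, so rows that do not move let the fingers close. It gives the time, the measured TCP pose, the force and the opening at its end, in the units of the state.
- read_state(): the state, without advancing time (a new reading comes with each control period).
- camera(name): name is "side" or "top"; returns the picture (384x512x3 uint8, red, green, blue); there is no depth.
- camera_info(name): a dict with "fovy" (degrees; the focal length in pixels is half the picture's height over the tangent of half this angle, whatever the lens; pixels are square), "cx", "cy" (the principal point, pixels), "camera_from_world" (4x4, takes a point from world to camera coordinates). Camera axes: x right, y up, looking along -z (the intrinsics and any distortion apply to the point x, -y, -z); pixel columns grow to the right and rows downward; lengths in mm; the calibration is good to about 2 mm. A picture is of the moment at which its call begins. camera_info takes no time and is no camera call.
- sign_off(): hands the job in, once; it reports no verdict.
The state is a dict: "clock": time; "joints": joint angles; "qd": joint speeds; "effort": joint torques, N m; "eef_pos": TCP position; "eef_rot": TCP orientation; "wrist_force": force on the tool from outside, world axes, zero at the start; "moment": the same for the moment, N m; "finger_gap": finger opening in mm.
Only numpy, scipy, OpenCV 4.12 (cv2) and the standard library are available. Lean on these libraries where they do the work, as an engineer would, in place of code of your own. Each camera call takes 0.05 s, during which the arm holds its last target. There are 200 camera calls.

## Working session

There is one attempt and no reset: what is moved stays moved. The work goes in short steps, Python scripts to look and compute and a tool call to move; the robot and the scene stay as the last step left them, time stands still between calls to the robot, and variables do not carry over. Pictures are saved under pics/ and viewed, on a budget of 14 in all, crops included, one or two more only if the job needs it, and the job is handed in when it is done.

Besides the shell and the picture viewer there is one more tool, called after "Emit:" as name(argument=value, ...), one argument or row to a line, values as JSON. drive_tool: Moves the arm, as the interface text tells. Its arguments: {"type":"object","properties":{"motion":{"type":"array","items":{"type":"number"}},"jaw":{"type":"number"},"grip_force":{"type":"number"}},"required":["motion"]}

```bash
mkdir -p pics; ls; python3 - <<'E'
from cell import *
import cv2
print(read_state()); print(grip_depth)
for n in("top","side"):
    i=camera_info(n);print(n,i)
    cv2.imwrite(f"pics/{n}0.png",camera(n)[:,:,::-1])
E
```

```text
pics
{'clock': 0.0, 'joints': array([ 1.18735839e+00,  3.00459297e-01,  1.52159723e+00,  3.05042149e-06,
        1.32069031e+00, -6.65792884e-02]), 'qd': array([ 0.00053255,  0.00043402, -0.00017208,  0.00086782,  0.00113813,
        0.00058039]), 'effort': array([ 1.60855368e-03, -5.31804156e+01, -3.52741027e+01,  7.08844280e-02,
        2.42916163e-02, -1.35237083e-04]), 'eef_pos': array([171.25160742, 522.35000061, 181.48598863]), 'eef_rot': array([-3.14044122e+00, -7.97360980e-05,  2.82473320e+00]), 'wrist_force': array([-0.71753693,  0.11574327, -0.01421175]), 'moment': array([-0.05871619, -0.03372565, -0.01828654]), 'finger_gap': 94.21582597497894}
18.8
top {'fovy': 49.28519807761872, 'cx': 256.8426394222104, 'cy': 192.22770617073795, 'camera_from_world': array([[-2.50541025e-02, -9.99681555e-01,  3.01325210e-03,
        -4.36089718e+01],
       [ 9.84111993e-01, -2.41336940e-02,  1.75900969e-01,
        -4.14164364e+02],
       [-1.75772234e-01,  7.37241845e-03,  9.84403255e-01,
        -1.07034475e+03],
       [ 0.00000000e+00,  0.00000000e+00,  0.00000000e+00,
         1.00000000e+00]])}
side {'fovy': 50.28447913221714, 'cx': 259.9254241422182, 'cy': 192.3624173809551, 'camera_from_world': array([[ 9.95191033e-01, -9.71920069e-02,  1.21869370e-02,
        -4.37107991e+02],
       [ 4.52405656e-02,  5.66418321e-01,  8.22875189e-01,
        -2.22129386e+01],
       [-8.68797955e-02, -8.18366666e-01,  5.68091455e-01,
        -1.17622981e+03],
       [ 0.00000000e+00,  0.00000000e+00,  0.00000000e+00,
         1.00000000e+00]])}
```

View pics/top0.png

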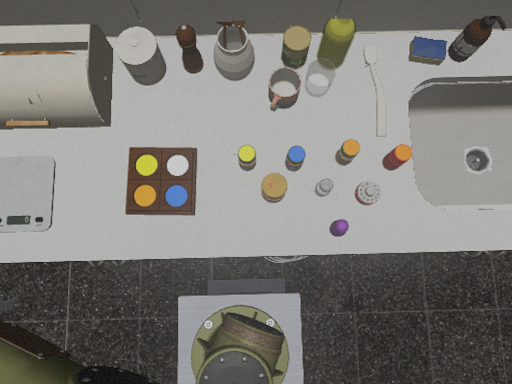

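View pics/side0.png

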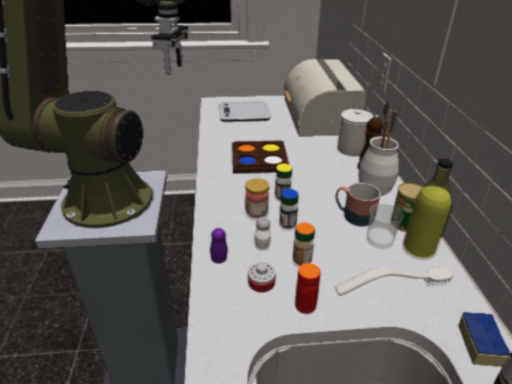

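Top view: lids yellow (247,153), blue (296,155), orange (350,148). Salt is at (325,186), jam (274,186), timer (368,192), and the look-alikes are red (402,153) and purple (340,227). Seats: yellow (147,165), white (177,165), orange (145,196), blue (176,196).

```bash
cat > h.py <<'E'
import numpy as np, cv2
from cell import *
def ray(n,u,v,z):
    i=camera_info(n); f=192/np.tan(np.radians(i["fovy"]/2)); T=i["camera_from_world"]
    d=T[:3,:3].T@np.array([(u-i["cx"])/f,-(v-i["cy"])/f,-1]); c=-T[:3,:3].T@T[:3,3]
    return (c+d*(z-c[2])/d[2])[:2]
def proj(n,p):
    i=camera_info(n); f=192/np.tan(np.radians(i["fovy"]/2)); q=i["camera_from_world"]@np.append(p,1)
    return i["cx"]-f*q[0]/q[2], i["cy"]+f*q[1]/q[2]
def blob(img,u,v,r=12,tol=45):
    """centroid of pixels hue/colour-alike to the seed, connected to it"""
    m=np.zeros((img.shape[0]+2,img.shape[1]+2),np.uint8)
    cv2.floodFill(img.copy(),m,(int(u),int(v)),0,(tol,)*3,(tol,)*3,4|cv2.FLOODFILL_FIXED_RANGE|cv2.FLOODFILL_MASK_ONLY|(255<<8))
    ys,xs=np.nonzero(m[1:-1,1:-1]); return xs.mean(),ys.mean(),len(xs),np.ptp(xs)+1,np.ptp(ys)+1
E
python3 - <<'E'
from h import *
t=cv2.imread("pics/top0.png"); s=cv2.imread("pics/side0.png")
T=dict(yel=(247,153,106),blu=(296,154,106),ora=(350,147,106),red=(403,152,106),jam=(274,183,100),salt=(326,184,88),tim=(369,191,53),purp=(341,226,80),sy=(147,165,8),sw=(177,165,8),so=(145,196,8),sb=(176,196,8))
S=dict(yel=(285,169,106),blu=(290,196,106),ora=(305,230,106),red=(309,271,106),jam=(257,185,100),sy=(271,148,8),sw=(273,160,8),so=(247,149,8),sb=(248,161,8))
for k,(u,v,z) in T.items():
    b=blob(t,u,v); print(k,np.round(b,1),ray("top",b[0],b[1],z).round(1),end=" ")
    if k in S:
        b=blob(s,*S[k][:2]); print(np.round(b,1),ray("side",b[0],b[1],z).round(1),end="")
    print()
a=cv2.resize(t[125:245,110:430],None,fx=2.5,fy=2.5,interpolation=cv2.INTER_CUBIC)
cv2.imwrite("pics/crop.png",a)
E
```

```text
yel [246.2 152.7 209.   17.   16. ] [502.3 -29.2] [283.7 167.2  79.   15.    7. ] [501.2 -31.7]
blu [296.4 153.2 207.   16.   16. ] [ 497.9 -155.5] [289.1 193.1 109.   16.    9. ] [ 496.2 -157.7]
ora [350.9 147.  201.   17.   15. ] [ 511. -294.] [304.8 227.9 146.   18.   11. ] [ 510.1 -296.3]
red [403.  151.9 217.   17.   17. ] [ 494.8 -424.6] [308.8 270.3 240.   21.   15. ] [ 493.5 -426.7]
jam [273.9 185.1 515.   26.   25. ] [418.8 -96.4] [256.9 184.8 231.   23.   13. ] [ 419.8 -104.5]
salt [  269.8   157.5 86503.    512.    237. ] [493.3 -88.9] 
tim [  269.7   158.  85497.    512.    237. ] [501.1 -90.1] 
purp [342.1 224.9 100.   12.   12. ] [ 316.8 -265.1] 
sy [146.1 164.7 348.   21.   21. ] [502.2 247.9] [270.3 147.1  62.   14.    5. ] [501.9 267.6]
sw [177.1 164.9 344.   21.   21. ] [499.7 162.9] [272.6 159.5  79.   16.    6. ] [499.1 181.3]
so [144.5 195.1 365.   22.   21. ] [417.5 250.5] [246.  147.7  67.   15.    6. ] [416.7 269.4]
sb [175.9 195.5 360.   21.   22. ] [414.4 165.3] [247.1 160.   82.   15.    7. ] [414.3 184. ]
```

View pics/crop.png

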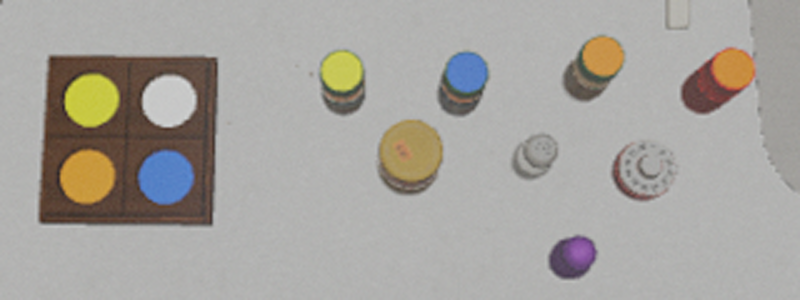

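```bash
python3 - <<'E'
from h import *
from scipy.optimize import least_squares
P=dict(sy=(146.1,164.7,270.3,147.1),sw=(177.1,164.9,272.6,159.5),so=(144.5,195.1,246,147.7),sb=(175.9,195.5,247.1,160),yel=(246.2,152.7,283.7,167.2),blu=(296.4,153.2,289.1,193.1),ora=(350.9,147,304.8,227.9))
for k,o in P.items():
    r=least_squares(lambda p:np.r_[proj("top",p),proj("side",p)]-o,[450,0,50]); print(k,r.x.round(1),r.fun.round(1))
for k,u,v,z in(("salt",326.4,184.8,85),("jam",274.4,185,100),("tim",369,191,50)): print(k,ray("top",u,v,z).round(1))
s=cv2.imread("pics/side0.png")[125:305,190:350]; cv2.imwrite("pics/sc.png",cv2.resize(s,None,fx=3.3,fy=3.3,interpolation=cv2.INTER_CUBIC))
E
```

```text
sy [499.  244.6  20.6] [ 0.   0.1  0.1 -0. ]
sw [496.5 160.7  19.9] [ 0.   0.   0.1 -0. ]
so [415.3 247.2  20.2] [ 0.   0.1  0.1 -0. ]
sb [412.6 163.1  20.2] [-0.  -0.1 -0.1  0. ]
yel [502.2 -29.  104.6] [ 0.   0.2  0.2 -0.1]
blu [ 497.5 -155.6  104.8] [ 0.   0.3  0.3 -0.1]
ora [ 510.9 -294.3  104.4] [ 0.   0.1  0.1 -0. ]
salt [ 419.2 -230.4]
jam [418.9 -97.7]
tim [ 406.7 -347.2]
```

View pics/sc.png

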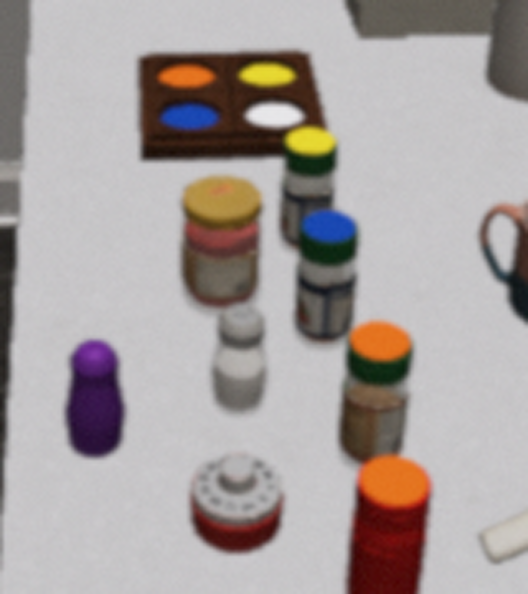

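Recess floors are at z≈21 with seat centres triangulated, and lid heights come out at 105, so the calibration holds. I'm starting with the yellow jar: turn the tool to yaw π, so that tool x = −X, tool y = +Y and tool z = down.

Emit:
drive_tool(
  motion=[0,-30,0,-0.106,0,-30,0,-0.106,0,-30,0,-0.106,-24,-40,0,0,-24,-40,0,0,-24,-40,0,0,-24,-40,0,0,-24,-40,0,0],
  jaw=0,
  grip_force=20,
)

```text
clock: 0.77
eef_pos: [258.5, 254.2, 178.1]
eef_rot: [-3.136, -0.004, -3.114]
wrist_force: [1.4, 1.0, -0.2]
finger_gap: 93.9
```

Emit:
drive_tool(
  motion=[-28,-35,0,0.027,-30,-35,0,0,-30,-35,0,0,-30,-35,0,0,-30,-35,0,0,-30,-35,0,0,-30,-35,0,0,-30,-35,0,0],
)

```text
clock: 1.43
eef_pos: [471.3, -3.2, 179.4]
eef_rot: [-3.137, -0.001, 3.141]
wrist_force: [0.0, 1.2, 0.6]
finger_gap: 93.9
```

Emit:
drive_tool(
  motion=[-15,-13,0,0,-10,-10,0,0,0,0,0,0],
)

```text
clock: 1.68
eef_pos: [499.7, -33.7, 177.7]
eef_rot: [-3.136, -0.003, 3.134]
wrist_force: [-0.5, 0.2, -0.1]
finger_gap: 93.9
```

Emit:
drive_tool(
  motion=[-2,4,15,0,0,0,30,0,0,0,30,0,0,0,25,0,0,0,10,0,0,0,0,0],
)

```text
clock: 2.18
eef_pos: [499.1, -27.7, 63.3]
eef_rot: [-3.137, -0.003, 3.134]
wrist_force: [-0.4, 0.2, 0.4]
finger_gap: 93.8
```

```bash
python3 - <<'E'
from h import *
print(read_state()["eef_pos"])
a=camera("side")[100:260,200:380]; b=camera("top")[90:230,200:360]
a=cv2.resize(a,(400,356),interpolation=2);b=cv2.resize(b,(400,356),interpolation=2)
cv2.imwrite("pics/g1.png",np.hstack([a,b])[:,:,::-1])
E
```

```text
[499.13366055 -27.72823986  63.33240819]
```

View pics/g1.png

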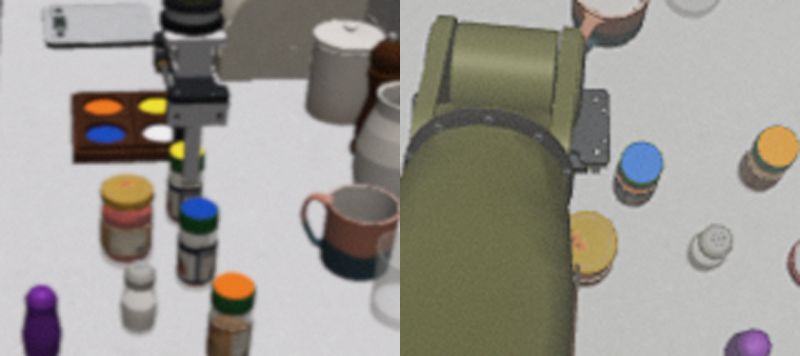

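The near finger is in line with the yellow jar and jam and blue are clear. Closing after a small x nudge.

Emit:
drive_tool(
  motion=[-3,0,0,0,0,0,0,0,0,0,0,0,0,0,0,0,0,0,0,0,0,0,0,0],
  jaw=1,
  grip_force=20,
)

```text
clock: 2.78
eef_pos: [505.8, -27.5, 70.5]
eef_rot: [-3.136, 0.007, 3.134]
wrist_force: [-0.1, 1.2, 0.0]
finger_gap: 57.3
```

Emit:
drive_tool(
  motion=[0,0,4,0,0,0,2,0,0,0,1,0,0,0,0,0],
)

```text
clock: 3.12
eef_pos: [507.4, -28.2, 64.9]
eef_rot: [-3.135, 0.012, 3.134]
wrist_force: [-0.0, 0.6, -0.4]
finger_gap: 44.7
```

Emit:
drive_tool(
  motion=[0,0,-20,0,0,0,-30,0,0,25,-15,0,0,38,0,0,0,38,0,0,0,38,0,0,0,38,0,0,0,38,0,0],
)

```text
clock: 3.78
eef_pos: [507.8, 189.7, 129.0]
eef_rot: [-3.135, 0.008, 3.123]
wrist_force: [1.3, 0.0, -0.6]
finger_gap: 44.6
```

Emit:
drive_tool(
  motion=[0,20,0,0,0,10,0,0,0,0,0,0,0,0,0,0],
)

```text
clock: 4.12
eef_pos: [506.5, 226.7, 126.6]
eef_rot: [-3.134, 0.006, 3.13]
wrist_force: [-0.8, -0.4, -1.3]
finger_gap: 44.6
```

Emit:
drive_tool(
  motion=[2,12,15,0,0,5,12,0,0,0,0,0],
)

```text
clock: 4.37
eef_pos: [505.7, 240.1, 98.5]
eef_rot: [-3.134, 0.006, 3.127]
wrist_force: [-0.1, 0.1, -1.6]
finger_gap: 44.4
```

```bash
cat > look.py <<'E'
import sys
from h import *
n=sys.argv[1]; print(read_state()["eef_pos"].round(1),read_state()["eef_rot"].round(3))
def crop(c,x,y,w,h,H): 
    i=camera(c); cv2.imwrite(f"pics/{n}_{c}.png",i[:,:,::-1]); return cv2.resize(i[y:y+h,x:x+w],(int(w*H/h),H),interpolation=2)
cv2.imwrite(f"pics/{n}.png",np.hstack([crop("side",210,70,110,120,480),crop("top",110,110,110,150,480)])[:,:,::-1])
E
python3 look.py p1
```

```text
[505.7 240.1  98.5] [-3.134  0.006  3.127]
```

View pics/p1.png

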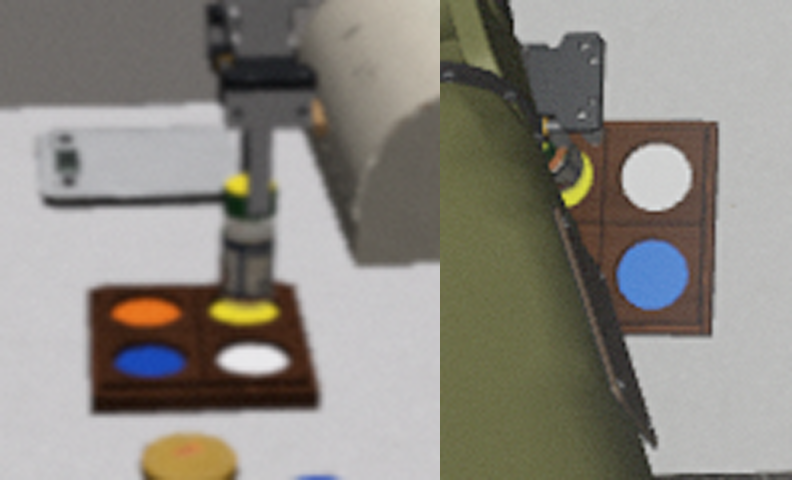

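Side view: the yellow jar hangs over the yellow disc, bottom centre at about (271.5,144.5), and appears slightly toward −x of the finger.

```bash
python3 - <<'E'
from h import *
for z in (30,33.5,37): print(ray("side",271.5,144.2,z))
for x in(498,502,506): print(x,np.round(proj("side",(x,240,33.5)),1),np.round(proj("side",(x,240,90)),1))
s=cv2.imread("pics/p1_side.png").astype(int)
for r in (131,134,137): print(r,s[r,258:288].tolist().__str__())
E
```

```text
[502.99220538 247.59498758]
[502.09753721 241.03678652]
[501.20286904 234.47858547]
498 [270.3 144.4] [270.8 129.3]
502 [271.5 144.3] [272.  129.3]
506 [272.7 144.3] [273.2 129.2]
131 [[201, 199, 201], [200, 199, 201], [204, 200, 202], [202, 198, 201], [202, 199, 201], [197, 195, 197], [172, 170, 171], [119, 117, 121], [65, 64, 64], [44, 40, 41], [41, 36, 34], [40, 37, 35], [42, 40, 39], [44, 45, 44], [48, 50, 51], [54, 51, 54], [50, 49, 51], [47, 46, 46], [48, 45, 46], [63, 62, 61], [120, 119, 118], [172, 171, 172], [196, 194, 194], [201, 200, 200], [202, 199, 200], [202, 200, 201], [202, 201, 202], [201, 199, 201], [202, 201, 202], [203, 202, 203]]
134 [[201, 199, 201], [201, 199, 200], [202, 201, 201], [203, 200, 202], [202, 199, 200], [193, 191, 193], [158, 158, 161], [104, 108, 111], [78, 84, 87], [81, 87, 91], [82, 86, 90], [67, 66, 69], [56, 54, 57], [61, 64, 64], [70, 73, 77], [70, 75, 80], [70, 75, 79], [70, 77, 80], [71, 78, 81], [82, 85, 89], [138, 137, 139], [183, 180, 181], [199, 197, 198], [200, 199, 201], [201, 199, 200], [201, 199, 200], [201, 199, 200], [201, 201, 200], [202, 200, 201], [202, 201, 202]]
137 [[200, 198, 199], [202, 200, 201], [203, 201, 203], [202, 200, 201], [201, 199, 200], [193, 192, 193], [158, 156, 160], [98, 100, 107], [58, 66, 72], [74, 79, 84], [80, 83, 89], [66, 68, 69], [61, 61, 62], [70, 76, 81], [81, 89, 97], [84, 94, 102], [83, 94, 102], [80, 89, 95], [77, 83, 89], [89, 92, 95], [150, 150, 150], [186, 186, 187], [200, 198, 200], [200, 198, 201], [201, 199, 200], [200, 199, 200], [202, 201, 201], [200, 197, 199], [200, 199, 201], [200, 200, 201]]
```

Jar centre x≈501, so the −5 mm offset from the TCP is confirmed. Lowering.

Emit:
drive_tool(
  motion=[2,4,0,0,1,0,3,0,0,0,4,0,0,0,4,0,0,0,2,0],
)

```text
clock: 4.88
eef_pos: [504.8, 242.4, 88.9]
eef_rot: [-3.136, 0.011, 3.124]
wrist_force: [0.6, 0.4, -0.9]
finger_gap: 44.5
```

Emit:
drive_tool(
  motion=[1,1,3,0,0,0,3,0,0,0,2,0],
)

```text
clock: 5.13
eef_pos: [505.2, 243.3, 82.2]
eef_rot: [-3.136, 0.015, 3.124]
wrist_force: [-3.0, -4.1, 28.2]
finger_gap: 44.6
```

Emit:
drive_tool(
  motion=[0,0,-2,0,0,0,0,0,0,0,0,0,0,0,0,0],
  jaw=0.3,
)

```text
clock: 5.47
eef_pos: [505.8, 243.5, 84.7]
eef_rot: [-3.137, 0.017, 3.124]
wrist_force: [-0.5, -0.0, -0.1]
finger_gap: 65.0
```

Emit:
drive_tool(
  motion=[0,0,-10,0,0,0,-25,0,0,0,-30,0,0,-30,-20,0,0,-40,-8,0,0,-40,0,0,0,-40,0,0,0,-40,0,0],
)

```text
clock: 6.13
eef_pos: [499.6, 53.3, 186.3]
eef_rot: [-3.136, 0.017, 3.135]
wrist_force: [0.2, 0.6, -0.5]
finger_gap: 65.8
```

```bash
python3 look.py p2
```

```text
[499.6  53.3 186.3] [-3.136  0.017  3.135]
```

View pics/p2.png

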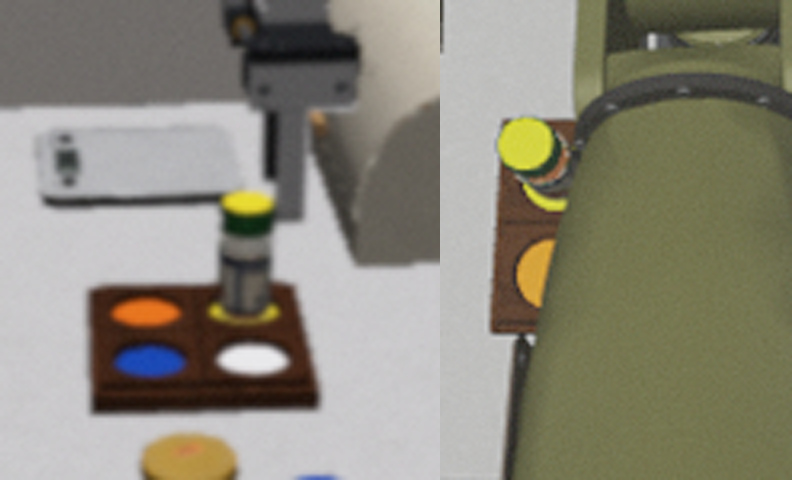

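Yellow stands upright in its recess (lid at about (248,121) in the side view). On to blue.

Emit:
drive_tool(
  motion=[0,-38,0,0,0,-38,0,0,0,-38,0,0,0,-38,0,0,0,-30,0,0,0,-10,0,0,0,0,0,0],
  jaw=0,
)

```text
clock: 6.82
eef_pos: [497.3, -146.2, 191.0]
eef_rot: [-3.136, 0.019, 3.131]
wrist_force: [-0.4, 0.7, -0.1]
finger_gap: 93.8
```

```bash
python3 - <<'E'
from h import *
t=cv2.cvtColor(camera("top"),4); s=cv2.cvtColor(camera("side"),4)
b=blob(t,133,155); print(b, ray("top",b[0],b[1],127)); b=blob(s,272,121); print(b,ray("side",b[0],b[1],127))
print(read_state()["eef_pos"])
cv2.imwrite("pics/t.png",t)
E
```

```text
(np.float64(136.09478672985782), np.float64(154.38388625592418), 211, np.int64(17), np.int64(16)) [498.82856276 241.85708155]
(np.float64(271.4186046511628), np.float64(120.18604651162791), 43, np.int64(12), np.int64(5)) [497.98482028 231.27695891]
[ 497.47983696 -144.19202061  190.94479828]
```

Yellow is at (498.8,241.9), 3 mm from its seat centre. Descending on blue.

Emit:
drive_tool(
  motion=[0,-8,10,0,0,-2,30,0,0,0,32,0,0,0,30,0,0,0,20,0,0,0,5,0,0,0,0,0],
)

```text
clock: 7.5
eef_pos: [501.6, -147.0, 57.7]
eef_rot: [-3.136, 0.022, -3.138]
wrist_force: [-0.3, 0.0, 0.0]
finger_gap: 94.0
```

Emit:
drive_tool(
  motion=[4,-8,0,0,1,-1,0,0,0.7,0,1,0,0.7,0,1,0,0.7,0,1,0,0.7,0,1,0,0.7,0,1,0,0.7,0,1,0],
  jaw=1,
)

```text
clock: 8.17
eef_pos: [494.5, -156.9, 56.6]
eef_rot: [-3.133, 0.03, -3.136]
wrist_force: [-0.8, 3.3, 11.9]
finger_gap: 44.4
```

Emit:
drive_tool(
  motion=[0.5,0,0,0,0.5,0,0,0],
)

```text
clock: 8.33
eef_pos: [493.7, -156.8, 56.8]
eef_rot: [-3.133, 0.03, -3.136]
wrist_force: [-0.3, 0.6, 1.0]
finger_gap: 44.7
```

Emit:
drive_tool(
  motion=[0,0,-20,0,0,0,-35,0,0,25,-20,0,0,40,0,0,0,40,0,0,0,40,0,0,0,40,0,0,15,38,0,0],
)

```text
clock: 9.0
eef_pos: [475.0, 68.9, 131.9]
eef_rot: [-3.134, 0.028, 3.137]
wrist_force: [1.1, 0.6, -0.3]
finger_gap: 44.6
```

Emit:
drive_tool(
  motion=[20,35,0,0,25,30,0,0,20,25,0,0,5,0,0,0,0,0,0,0],
)

```text
clock: 9.42
eef_pos: [398.4, 168.3, 127.9]
eef_rot: [-3.134, 0.026, -3.139]
wrist_force: [-0.2, -1.0, -1.3]
finger_gap: 44.6
```

Emit:
drive_tool(
  motion=[-9,-4,10,0,-2,0,15,0,0,0,4,0,0,0,0,0],
)

```text
clock: 9.75
eef_pos: [412.4, 162.3, 99.0]
eef_rot: [-3.134, 0.028, -3.14]
wrist_force: [0.4, 0.1, 0.3]
finger_gap: 44.8
```

```bash
python3 look.py p3; python3 -c "
from h import *
print(proj('side',(412.5,163,60)))
s=cv2.imread('pics/p3_side.png');print(s[142:156:3,235:262].sum(2).tolist())"
```

```text
[412.4 162.3  99. ] [-3.134  0.028 -3.14 ]
(np.float64(246.91602221910478), np.float64(149.26657020753612))
[[206, 176, 158, 160, 150, 155, 198, 232, 229, 199, 172, 136, 124, 133, 170, 182, 176, 172, 163, 161, 138, 139, 142, 131, 133, 133, 135], [120, 116, 104, 90, 115, 127, 147, 200, 255, 278, 274, 252, 188, 188, 232, 255, 269, 275, 257, 213, 156, 131, 129, 116, 102, 116, 109], [119, 132, 165, 268, 324, 302, 214, 151, 190, 251, 277, 261, 195, 198, 238, 265, 276, 255, 225, 175, 145, 136, 130, 110, 116, 122, 147], [121, 112, 120, 119, 123, 125, 143, 178, 214, 246, 271, 247, 197, 191, 230, 264, 269, 228, 177, 152, 131, 122, 125, 120, 109, 112, 118], [128, 119, 129, 128, 112, 123, 142, 154, 149, 145, 139, 140, 131, 129, 132, 144, 151, 166, 170, 176, 158, 134, 127, 128, 113, 103, 125]]
```

View pics/p3.png

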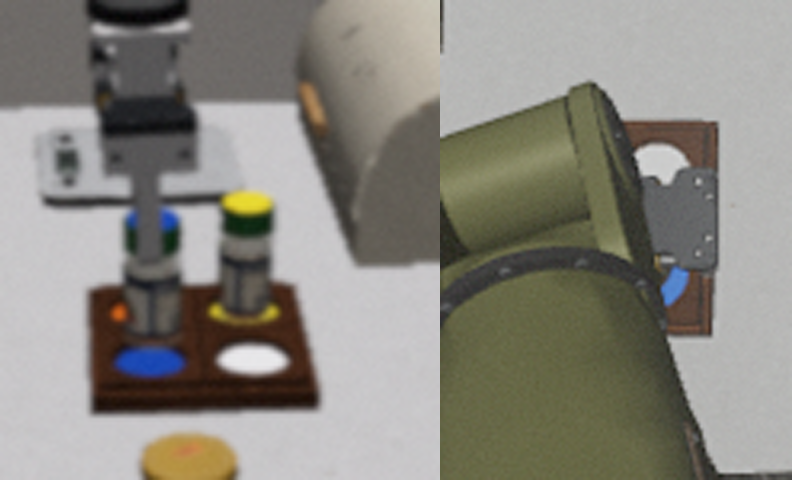

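Blue jar hangs over the blue disc with its centre at u≈248, about 3.5 mm too far in +x. Correcting and lowering.

Emit:
drive_tool(
  motion=[3,1,6,0,1.5,0,6,0,1,0,5,0,0.5,0,4,0,0.5,0,2,0],
)

```text
clock: 10.27
eef_pos: [407.0, 163.1, 76.2]
eef_rot: [-3.135, 0.031, -3.14]
wrist_force: [-0.2, 0.7, -1.3]
finger_gap: 44.9
```

Emit:
drive_tool(
  motion=[-1,0,2,0,0,0,2,0],
)

```text
clock: 10.43
eef_pos: [409.7, 164.1, 73.8]
eef_rot: [-3.137, 0.035, -3.14]
wrist_force: [-5.6, 0.6, 29.4]
finger_gap: 44.5
```

Emit:
drive_tool(
  motion=[0,0,-2,0,0,0,0,0,0,0,0,0,0,0,0,0],
  jaw=0.3,
)

```text
clock: 10.77
eef_pos: [410.6, 164.6, 76.6]
eef_rot: [-3.138, 0.038, -3.14]
wrist_force: [-0.4, 0.9, -0.2]
finger_gap: 64.9
```

Emit:
drive_tool(
  motion=[0,0,-15,0,0,0,-30,0,0,0,-35,0,0,-30,-30,0,-10,-40,-5,0,-10,-40,0,0,-10,-40,0,0,-10,-40,0,0],
)

```text
clock: 11.43
eef_pos: [445.2, -25.1, 198.2]
eef_rot: [-3.135, 0.037, -3.129]
wrist_force: [1.0, 0.9, -0.6]
finger_gap: 65.8
```

Emit:
drive_tool(
  motion=[-10,-40,0,0,-10,-40,0,0,-10,-40,0,0,-10,-40,0,0,-10,-40,0,0,-10,-40,0,0,0,-20,0,0],
  jaw=0,
)

```text
clock: 12.02
eef_pos: [506.0, -291.6, 200.9]
eef_rot: [-3.135, 0.037, -3.131]
wrist_force: [-1.2, 0.2, 1.6]
finger_gap: 94.2
```

```bash
python3 - <<'E'
from h import *
t=cv2.cvtColor(camera("top"),4); s=cv2.cvtColor(camera("side"),4)
cv2.imwrite("pics/t2.png",t);cv2.imwrite("pics/s2.png",s)
print(read_state()["eef_pos"],read_state()["joints"])
u,v=proj("top",(412,163,127));print(u,v);b=blob(t,u,v); print(b, ray("top",b[0],b[1],126))
u,v=proj("side",(412,163,127));print(u,v);b=blob(s,u,v); print(b, ray("side",b[0],b[1],126))
E
```

```text
[ 505.19483805 -291.02469344  200.47268358] [-0.59319776  0.33847997  1.4277382   0.01573502  1.34248484 -2.17559979]
167.7042292098091 188.23580514129608
(np.float64(167.1216216216216), np.float64(189.0045045045045), 222, np.int64(17), np.int64(17)) [410.3261483  164.59987662]
246.62915493255397 130.27045688875634
(np.float64(246.0), np.float64(131.52380952380952), 42, np.int64(13), np.int64(4)) [409.57563635 156.44461297]
```

Blue is 2.7 mm from its seat centre. Descending on orange.

Emit:
drive_tool(
  motion=[0,-3,15,0,0,-1,32,0,0,0,32,0,0,0,32,0,0,0,20,0,0,0,3,0,0,0,0,0],
)

```text
clock: 12.7
eef_pos: [510.2, -293.2, 61.7]
eef_rot: [-3.136, 0.037, -3.133]
wrist_force: [-0.8, -0.5, -0.2]
finger_gap: 93.7
```

Emit:
drive_tool(
  motion=[0.7,0,1,0,0.7,0,1,0,0.7,0,1,0,0.7,0,1,0,0.7,0,1,0,0.7,0,0.5,0,0.7,0,0.5,0,0.7,0,0.5,0],
  jaw=1,
)

```text
clock: 13.37
eef_pos: [506.9, -294.0, 61.4]
eef_rot: [-3.13, 0.044, -3.132]
wrist_force: [-0.4, 0.3, 3.7]
finger_gap: 44.8
```

Emit:
drive_tool(
  motion=[0.5,0,0,0],
)

```text
clock: 13.45
eef_pos: [506.5, -294.1, 61.5]
eef_rot: [-3.13, 0.045, -3.132]
wrist_force: [-0.8, 0.2, -0.3]
finger_gap: 44.6
```

Emit:
drive_tool(
  motion=[0,0,-20,0,0,0,-35,0,0,0,-40,0,0,20,-40,0,0,38,-20,0,0,40,0,0,0,40,0,0,0,40,0,0],
)

```text
clock: 14.12
eef_pos: [495.6, -115.7, 217.1]
eef_rot: [-3.134, 0.041, 3.141]
wrist_force: [0.8, 0.8, -1.6]
finger_gap: 44.4
```

Emit:
drive_tool(
  motion=[10,40,0,0,10,40,0,0,10,40,0,0,10,40,0,0,10,40,0,0,10,40,0,0,10,35,0,0,5,15,0,0],
)

```text
clock: 14.78
eef_pos: [415.8, 181.9, 211.9]
eef_rot: [-3.134, 0.043, -3.141]
wrist_force: [0.2, -0.9, -0.3]
finger_gap: 45.0
```

Emit:
drive_tool(
  motion=[3,30,0,0,3,25,0,0,2,5,0,0,0,0,0,0],
)

```text
clock: 15.12
eef_pos: [404.6, 247.9, 210.7]
eef_rot: [-3.134, 0.042, -3.136]
wrist_force: [-0.6, -0.5, -0.8]
finger_gap: 44.8
```

Emit:
drive_tool(
  motion=[0,0,20,0,0,0,30,0,0,0,30,0,0,0,20,0,0,0,8,0,0,0,0,0],
)

```text
clock: 15.62
eef_pos: [410.8, 243.2, 100.2]
eef_rot: [-3.135, 0.045, -3.137]
wrist_force: [-0.0, -0.0, -0.4]
finger_gap: 44.8
```

```bash
python3 look.py p4; python3 -c "
from h import *
for z in(35,90):print(proj('side',(415,247,z)))"
```

```text
[410.8 243.2 100.2] [-3.135  0.045 -3.137]
(np.float64(245.937341106923), np.float64(143.88074518453524))
(np.float64(245.8178861726722), np.float64(129.18875191215145))
```

View pics/p4.png

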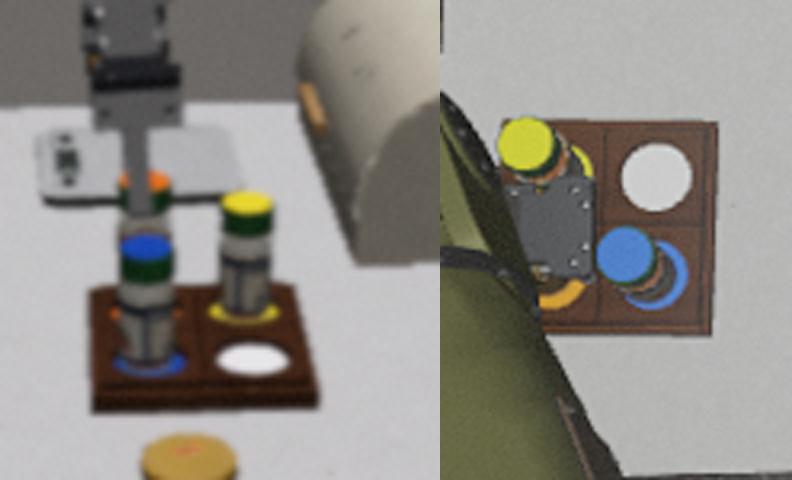

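Orange is aligned (u≈246.3 against 245.9 wanted), with blue and yellow upright and undisturbed. Lowering with +4 mm in y.

Emit:
drive_tool(
  motion=[0.5,4,6,0,1,0,6,0,1,0,5,0,0.5,0,3,0,0.5,0,1,0],
)

```text
clock: 16.13
eef_pos: [411.2, 249.0, 83.4]
eef_rot: [-3.14, 0.055, -3.138]
wrist_force: [0.2, 0.1, 0.4]
finger_gap: 44.8
```

Emit:
drive_tool(
  motion=[1,-1,3,0,0,0,3,0,0,0,2,0],
)

```text
clock: 16.38
eef_pos: [413.0, 249.2, 78.4]
eef_rot: [3.141, 0.062, -3.137]
wrist_force: [-4.8, -4.6, 24.1]
finger_gap: 44.6
```

Emit:
drive_tool(
  motion=[0,0,-2,0,0,0,0,0,0,0,0,0,0,0,0,0],
  jaw=0.3,
)

```text
clock: 16.72
eef_pos: [413.5, 249.4, 81.1]
eef_rot: [3.139, 0.064, -3.137]
wrist_force: [0.2, -0.7, 0.4]
finger_gap: 64.6
```

Emit:
drive_tool(
  motion=[0,0,-15,0,0,0,-30,0,0,0,-35,0,0,0,-35,0,0,-20,-10,0,0,-40,0,0,0,-40,0,0,0,-40,0,0],
)

```text
clock: 17.38
eef_pos: [404.0, 108.9, 209.5]
eef_rot: [-3.141, 0.06, -3.128]
wrist_force: [0.4, -0.4, -0.2]
finger_gap: 66.1
```

Emit:
drive_tool(
  motion=[0,-40,0,0,0,-40,0,0,0,-40,0,0,0,-40,0,0,0,-40,0,0,0,-40,0,0,0,-40,0,0,0,-20,0,0],
  jaw=0,
)

```text
clock: 18.05
eef_pos: [403.7, -206.5, 209.5]
eef_rot: [-3.141, 0.062, -3.128]
wrist_force: [0.1, 0.2, -0.1]
finger_gap: 94.0
```

```bash
python3 - <<'E'
from h import *
t=cv2.cvtColor(camera("top"),4); s=cv2.cvtColor(camera("side"),4)
cv2.imwrite("pics/t3.png",t);cv2.imwrite("pics/s3.png",s)
print(read_state()["eef_pos"],read_state()["eef_rot"])
for p in((415,247,126),(412,163,126),(499,242,126)):
    u,v=proj("top",p);b=blob(t,u,v); print(np.round(b,1), ray("top",b[0],b[1],126))
print(proj("side",(419,-230,85)))
a=cv2.resize(s[70:190,210:320],(440,480),interpolation=2);b=cv2.resize(s[180:300,210:300],(360,480),interpolation=2)
cv2.imwrite("pics/p5.png",np.hstack([a,b]))
E
```

```text
[ 403.87230743 -205.67156654  209.20828964] [-3.14124847  0.06175069 -3.1296374 ]
[132.5 188.3 216.   16.   17. ] [414.23985624 248.64792557]
[167.1 189.  221.   17.   17. ] [410.23705576 164.61938383]
[136.1 154.4 212.   17.   16. ] [499.1280574  242.23922897]
(np.float64(261.29466254842475), np.float64(219.01246803034547))
```

View pics/p5.png

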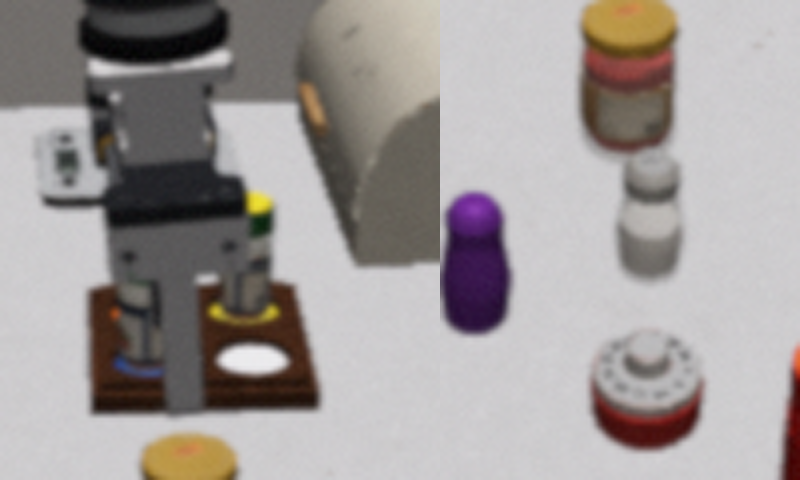

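All three jars are within 3 mm of their centres. The salt dome is at (263,219) in the side view, so salt x≈422. Moving over it.

Emit:
drive_tool(
  motion=[-4,-16,0,0,-3,-8,10,0,0,0,30,0,0,0,30,0,0,0,20,0,0,0,0,0],
)

```text
clock: 18.65
eef_pos: [417.5, -227.4, 114.2]
eef_rot: [3.142, 0.063, -3.13]
wrist_force: [0.2, -0.3, -0.4]
finger_gap: 93.8
```

```bash
python3 - <<'E'
from h import *
print(read_state()["eef_pos"],[ray("side",262.5,246,0),ray("side",263,221,80)])
s=cv2.cvtColor(camera("side"),4);cv2.imwrite("pics/p6.png",cv2.resize(s[150:290,200:330],(520,560),interpolation=2))
E
```

```text
[ 417.52813349 -227.39512969  114.19338933] [array([ 423.08390195, -231.50258284]), array([ 423.00216509, -231.65504395])]
```

View pics/p6.png

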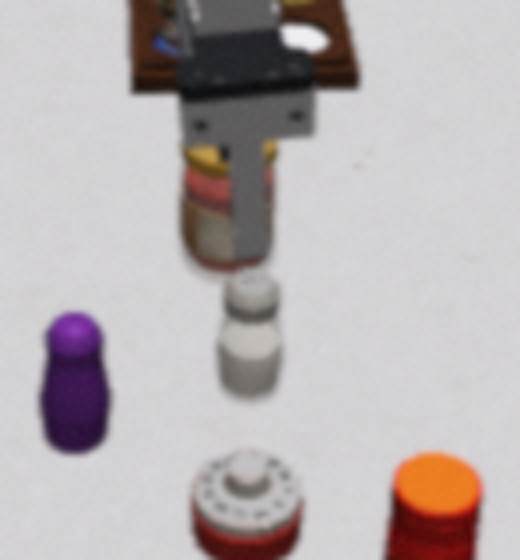

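Fingers straddle the shaker in line with it. Salt is at ≈(422,−231). Descending.

Emit:
drive_tool(
  motion=[1,-3,20,0,0,0,30,0,0,0,20,0,0,0,6,0,0,0,0,0],
)

```text
clock: 19.12
eef_pos: [425.7, -230.1, 43.7]
eef_rot: [-3.136, 0.071, -3.126]
wrist_force: [-0.0, -0.5, -0.1]
finger_gap: 93.9
```

Emit:
drive_tool(
  motion=[3,0,5,0,2,-1,5,0,1,0,2,0,1,0,1,0,1,0,1,0,1,0,1,0,1,0,0.5,0,0.7,0,0.5,0],
  jaw=1,
)

```text
clock: 19.78
eef_pos: [418.0, -232.8, 31.7]
eef_rot: [-3.131, 0.078, -3.125]
wrist_force: [-0.1, -0.4, -0.4]
finger_gap: 44.0
```

Emit:
drive_tool(
  motion=[0.5,0,0.5,0,0.5,0,0,0],
)

```text
clock: 19.95
eef_pos: [417.0, -232.8, 31.2]
eef_rot: [-3.132, 0.078, -3.125]
wrist_force: [0.0, 0.6, 1.5]
finger_gap: 33.4
```

Gap 33 is too small for the 44 mm body, so I'm checking.

```bash
python3 - <<'E'
from h import *
print(read_state()["finger_gap"])
s=cv2.cvtColor(camera("side"),4);cv2.imwrite("pics/p7.png",cv2.resize(s[150:290,200:330],(520,560),interpolation=2))
E
```

```text
33.419606719182966
```

View pics/p7.png

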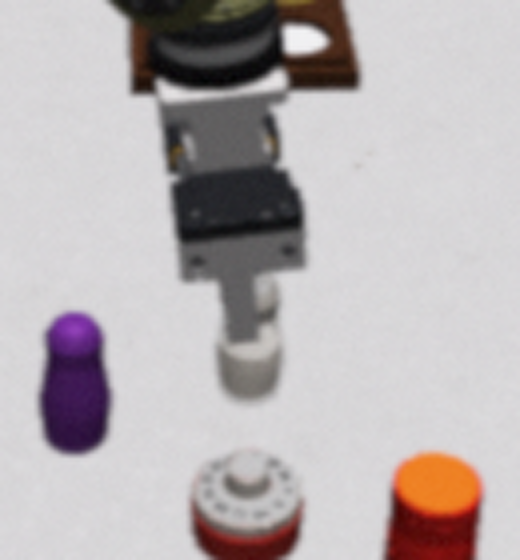

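```bash
python3 - <<'E'
from h import *
print(read_state()["eef_pos"])
for z in (20,31,50,66,75): print(z,[((a-200)*4 if i==0 else (a-150)*4).round() for i,a in enumerate(proj("side",(417,-255,z)))])
print([proj("side",(422.5,-231,z)) for z in(0,66,90)])
E
```

```text
[ 416.98387794 -232.74684751   31.23927118]
20 [np.float64(245.0), np.float64(386.0)]
31 [np.float64(245.0), np.float64(372.0)]
50 [np.float64(245.0), np.float64(348.0)]
66 [np.float64(246.0), np.float64(328.0)]
75 [np.float64(246.0), np.float64(316.0)]
[(np.float64(262.247404133225), np.float64(245.87792664800043)), (np.float64(262.6692488755397), np.float64(225.38815286670393)), (np.float64(262.8307095153712), np.float64(217.54571309472237))]
```

The shaker hasn't moved, but the fingertips appear about 20 mm above where eef z suggests (tip seen at v≈342 zoomed, z≈55). The pads are holding the 34 mm top, not the body. I'll open, go lower and shift +x, watching the force.

Emit:
drive_tool(
  motion=[0,0,0.5,0,0,0,0.5,0,0,0,0.5,0,0,0,0.5,0,0,0,0.5,0],
  jaw=0.3,
)

```text
clock: 20.42
eef_pos: [417.3, -232.9, 28.6]
eef_rot: [-3.131, 0.078, -3.125]
wrist_force: [-0.4, 0.5, -1.3]
finger_gap: 63.3
```

Emit:
drive_tool(
  motion=[-3,1,6,0,0,0,5,0,0,0,1,0],
)

```text
clock: 20.67
eef_pos: [421.6, -231.9, 15.8]
eef_rot: [-3.131, 0.078, -3.125]
wrist_force: [0.4, 0.4, -0.1]
finger_gap: 66.0
```

```bash
python3 - <<'E'
from h import *
st=read_state();print(st["eef_pos"],st["joints"])
s=cv2.cvtColor(camera("side"),4);cv2.imwrite("pics/p8.png",cv2.resize(s[170:280,220:320],(600,600),interpolation=2)[:600])
for z in (16,31,40): print(z,(np.array(proj("side",(421,-270,z)))-[220,170])*[6,600/110])
E
```

```text
[ 421.61624136 -231.93211649   15.76977163] [-0.60159249  0.32811234  1.92485382  0.05031416  0.81912217 -2.22155815]
16 [260.29335414 446.51521823]
31 [260.93533471 421.08299897]
40 [261.32594211 405.60899023]
```

View pics/p8.png

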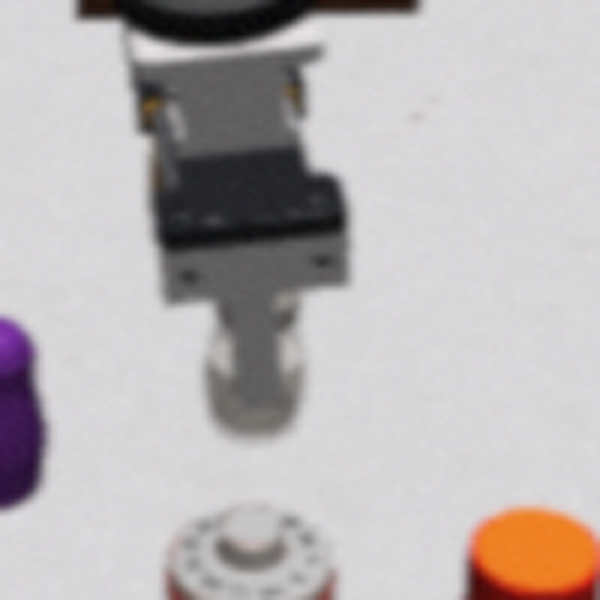

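Finger now overlaps the shaker body and is centred (u≈258 against 255 for the shaker). Closing here.

Emit:
drive_tool(
  motion=[0.5,0,0.5,0,0.7,0,0.7,0,0.7,0,0.7,0,0.7,0,0.5,0,0.5,0,0.5,0,0.5,0,0.5,0],
  jaw=1,
)

```text
clock: 21.22
eef_pos: [418.6, -232.3, 12.4]
eef_rot: [-3.131, 0.08, -3.125]
wrist_force: [-0.3, 4.0, 9.6]
finger_gap: 38.9
```

Emit:
drive_tool(
  motion=[0.5,0,0,0,0.5,0,0,0],
)

```text
clock: 21.38
eef_pos: [417.7, -232.3, 12.6]
eef_rot: [-3.13, 0.08, -3.125]
wrist_force: [0.2, 0.2, -1.0]
finger_gap: 38.4
```

```bash
python3 - <<'E'
from h import *
st=read_state();print(st["eef_pos"],st["finger_gap"],st["wrist_force"])
s=cv2.cvtColor(camera("side"),4);cv2.imwrite("pics/p9.png",cv2.resize(s[170:280,220:320],(600,600),interpolation=2)[:600])
E
```

```text
[ 417.68939697 -232.30838828   12.64715152] 38.37690031120837 [ 0.17669417  0.1843507  -1.00860076]
```

View pics/p9.png

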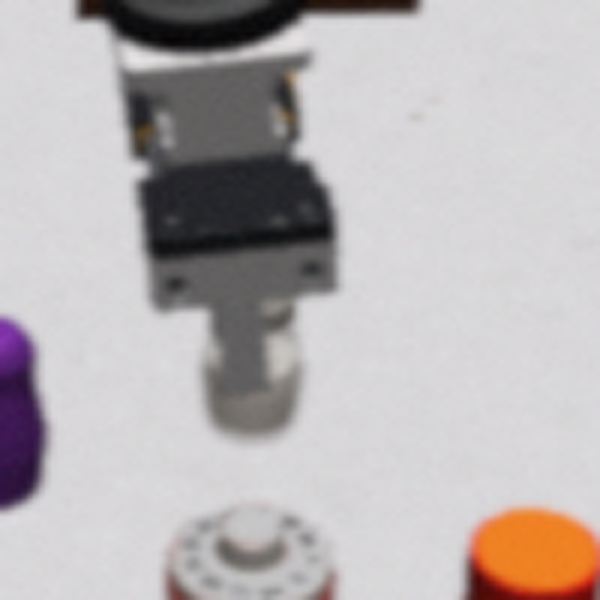

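Gap 38 on a 44 mm body suggests the pads sit about 6 mm off-centre in −x (finger u≈240, body u≈252). I'll re-open, shift +x and close without the drift compensation, which caused it.

Emit:
drive_tool(
  motion=[0,0,0,0,0,0,0,0,0,0,0,0,0,0,0,0,-4,0,0,0,-3,0,0,0,0,0,0,0],
  jaw=0.3,
)

```text
clock: 22.02
eef_pos: [425.0, -232.3, 13.1]
eef_rot: [-3.13, 0.08, -3.126]
wrist_force: [1.0, -0.1, 0.4]
finger_gap: 65.7
```

Emit:
drive_tool(
  motion=[0,0,0,0,0,0,0,0,0,0,0,0,0,0,0,0,0,0,0,0,0,0,0,0],
  jaw=1,
)

```text
clock: 22.52
eef_pos: [425.2, -232.2, 13.0]
eef_rot: [-3.13, 0.08, -3.125]
wrist_force: [-0.3, -0.2, 0.3]
finger_gap: 38.9
```

Emit:
drive_tool(
  motion=[0,0,0,0,0,0,0,0],
)

```text
clock: 22.68
eef_pos: [425.1, -232.2, 13.0]
eef_rot: [-3.131, 0.08, -3.125]
wrist_force: [-0.7, 0.6, -0.8]
finger_gap: 38.8
```

Emit:
drive_tool(
  motion=[0,0,-8,0,0,0,-8,0,0,0,-8,0,0,0,0,0],
)

```text
clock: 23.02
eef_pos: [422.8, -231.8, 39.3]
eef_rot: [-3.131, 0.079, -3.125]
wrist_force: [0.5, 1.0, -1.1]
finger_gap: 38.9
```

```bash
python3 - <<'E'
from h import *
st=read_state();print(st["eef_pos"],st["finger_gap"],st["wrist_force"])
s=cv2.cvtColor(camera("side"),4);cv2.imwrite("pics/p10.png",cv2.resize(s[170:280,220:320],(600,600),interpolation=2)[:600])
E
```

```text
[ 422.82525655 -231.81467712   39.25734422] 38.92958668367925 [ 0.47978353  0.97767628 -1.05646982]
```

View pics/p10.png

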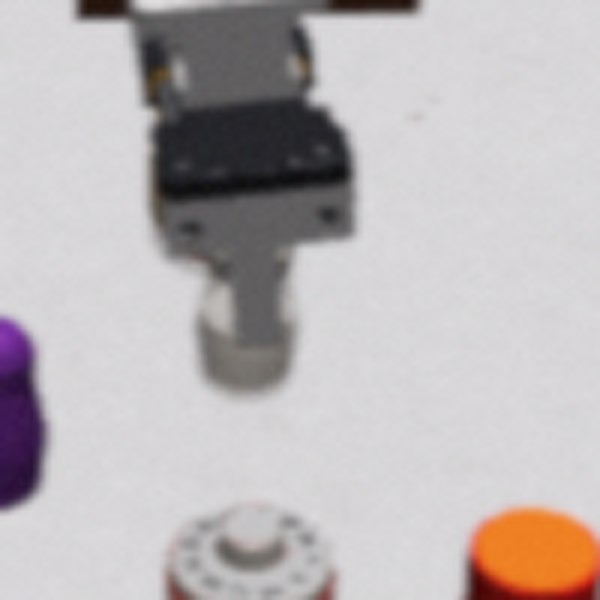

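The shaker is lifted and held steadily (base v≈241.5). Before placing it beside 127 mm jars, I'm checking the gripper body clearance from this picture.

```bash
python3 - <<'E'
from h import *
from scipy.optimize import brentq
f=lambda y,v:brentq(lambda z:proj("side",(420,y,z))[1]-v,-50,400)
for name,v in(("palm lower edge",170+245/5.4545),("tip",170+347/5.4545),("base",170+390/5.4545)):
    print(name,[(y,round(f(y,v))) for y in(-254,-262,-275,-290,-320)])
E
```

```text
palm lower edge [(-254, 116), (-262, 122), (-275, 132), (-290, 144), (-320, 167)]
tip [(-254, 60), (-262, 67), (-275, 78), (-290, 90), (-320, 116)]
base [(-254, 35), (-262, 42), (-275, 53), (-290, 67), (-320, 93)]
```

Emit:
drive_tool(
  motion=[-20,0,-25,0,-25,0,-25,0,-25,10,-20,0,-10,35,0,0,0,40,0,0,0,40,0,0,0,40,0,0,0,40,0,0],
)

```text
clock: 23.73
eef_pos: [496.9, -22.4, 116.7]
eef_rot: [-3.131, 0.081, -3.136]
wrist_force: [0.7, -0.6, -1.5]
finger_gap: 39.0
```

Emit:
drive_tool(
  motion=[0,40,0,0,0,40,0,0,0,35,0,0,0,25,0,0,0,10,0,0,0,0,0,0],
)

```text
clock: 24.23
eef_pos: [493.3, 141.4, 115.3]
eef_rot: [-3.132, 0.082, -3.13]
wrist_force: [-0.2, -0.0, -1.2]
finger_gap: 38.8
```

Emit:
drive_tool(
  motion=[0,12,0,0,0,5,12,0,0,0,20,0,0,0,18,0,0,0,5,0,0,0,0,0],
)

```text
clock: 24.73
eef_pos: [498.2, 155.9, 59.1]
eef_rot: [-3.132, 0.083, -3.13]
wrist_force: [0.3, -0.9, -0.4]
finger_gap: 38.9
```

```bash
python3 look.py p11; python3 -c "
from h import *
for z in(20,45):print(proj('side',(496.5,160.7,z)))"
```

```text
[498.2 155.9  59.1] [-3.132  0.083 -3.13 ]
(np.float64(272.63911028917397), np.float64(159.4614746896203))
(np.float64(272.8693973838049), np.float64(152.7588815117584))
```

View pics/p11.png

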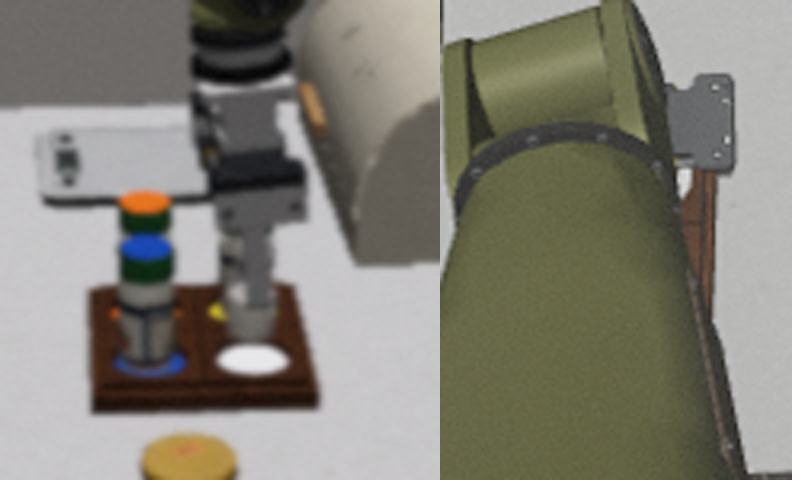

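Shaker is aligned over the white seat (u≈272.8 against 272.9). Lowering gently with +4 mm in y.

Emit:
drive_tool(
  motion=[0.5,4,5,0,0.5,0.5,5,0,0.5,0,4,0,0.5,0,3,0,0.5,0,0,0],
)

```text
clock: 25.25
eef_pos: [499.1, 160.8, 44.6]
eef_rot: [-3.134, 0.09, -3.131]
wrist_force: [0.2, 0.3, -0.2]
finger_gap: 39.0
```

Emit:
drive_tool(
  motion=[1,0,4,0,1,0,4,0,0.5,0,2,0,0,0,0,0],
)

```text
clock: 25.58
eef_pos: [497.2, 160.7, 33.4]
eef_rot: [-3.134, 0.09, -3.13]
wrist_force: [0.6, -0.3, -0.8]
finger_gap: 39.1
```

Emit:
drive_tool(
  motion=[-1,0,2,0,0,0,2,0],
)

```text
clock: 25.75
eef_pos: [499.8, 160.9, 30.8]
eef_rot: [-3.134, 0.092, -3.13]
wrist_force: [-7.5, -2.4, 32.5]
finger_gap: 38.7
```

Contact came at the expected height. Releasing and withdrawing.

Emit:
drive_tool(
  motion=[0,0,-1.5,0,0,0,0,0,0,0,0,0,0,0,0,0],
  jaw=0.38,
)

```text
clock: 26.08
eef_pos: [500.7, 161.1, 33.0]
eef_rot: [-3.135, 0.095, -3.13]
wrist_force: [0.4, -0.3, 0.8]
finger_gap: 57.9
```

Emit:
drive_tool(
  motion=[0,0,-8,0,0,0,-20,0,0,0,-30,0,0,0,-35,0,0,0,-40,0,0,-20,-10,0,0,-40,0,0,0,-40,0,0],
)

```text
clock: 26.75
eef_pos: [485.9, 63.8, 185.5]
eef_rot: [-3.134, 0.093, -3.122]
wrist_force: [1.4, 0.7, 0.3]
finger_gap: 58.2
```

Emit:
drive_tool(
  motion=[0,-40,0,0,0,-40,0,0,0,-40,0,0,0,-40,0,0,0,-40,0,0,0,-20,0,0,0,0,0,0,0,0,0,0],
)

```text
clock: 27.42
eef_pos: [486.9, -171.9, 193.3]
eef_rot: [-3.132, 0.099, -3.126]
wrist_force: [-0.0, 0.3, 0.2]
finger_gap: 58.3
```

```bash
python3 look.py p12; python3 - <<'E'
from h import *
t=cv2.imread("pics/p12_top.png"); s=cv2.imread("pics/p12_side.png"); s0=cv2.imread("pics/side0.png")
for p in((415,247,126),(412,163,126),(499,242,126)):
    u,v=proj("top",p);b=blob(t,u,v); print(np.round(b,1), ray("top",b[0],b[1],126).round(1))
d=cv2.absdiff(s,s0)[:,190:350].max(2); print("jam/timer diff", d[178:215,50:82].max(), d[260:292,55:90].max())
print("salt cap predicted top px",proj("top",(496.5,160.7,100)))
E
```

```text
[ 486.9 -171.9  193.3] [-3.132  0.099 -3.126]
[132.6 188.2 214.   16.   17. ] [414.3 248.5]
[167.1 189.  222.   17.   17. ] [410.3 164.6]
[136.1 154.4 212.   17.   16. ] [499.1 242.2]
jam/timer diff 11 11
salt cap predicted top px (np.float64(171.2362711495758), np.float64(157.3519129988634))
```

View pics/p12.png

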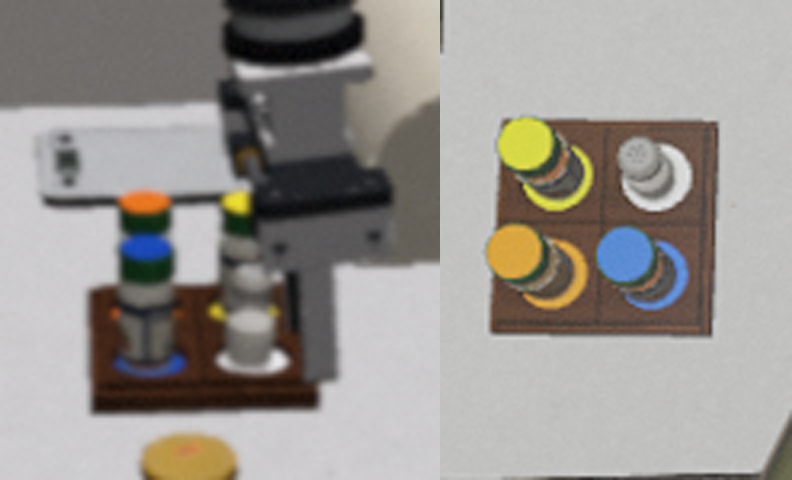

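All four stand upright in their recesses. The salt cap is at top pixel (171.6,158.4), predicted (171.2,157.4), about 3 mm off. Jam jar and timer are unchanged.

```bash
python3 -c "
from cell import *
print(sign_off())"
```

```text
the job is handed in; nothing more can be done
None
```

I put all four seasonings in their seats, released them and handed the job in at about 27.5 s of the 96 s. Sign-off gives no verdict, so these are my own last checks:

- **Jars:** in the final top view yellow, blue and orange measure about 2–3 mm from their seat centres. The pictures show them upright. At placing, each was pressed to 24–29 N at the depth expected for the recess floor.
- **Salt shaker:** its cap is within about 3 mm of where it should appear for the white seat. It looks upright, with its base inside the disc.
- **Jam jar and timer:** the side picture is unchanged from the first one at both spots (largest difference 11 of 255), so neither was moved.
- **Robot:** the arm is clear of everything and the wrist force is near zero.

Three things disagreed along the way:

- **First shaker grip:** it closed to 33 mm, on the narrow top, so I regripped lower. The second grip read 39 mm against the stated 44 mm body, but it held firmly through the carry.
- **Fingertip height:** in the pictures the fingertips looked 10–25 mm higher than the reported tool height. I did not find out why.
- **Tool tilt:** the tool drifted to about 0.1 rad over the job. The pieces still look upright after release.

I viewed 15 pictures, one past the budget of 14.

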